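# Reverse the portion stop on the white slicing board

## Robot

A 6-joint arm with a two-finger parallel gripper is mounted at the origin on the work surface. World frame = base frame: x ahead of the robot, y to its left, z up, the work surface at z = 0. Lengths are in m, angles in rad, forces in N, time in s.
With the tool pointing down it reaches from about 0.35 to 1 m from the base axis. Payload 7.1 kg.
Tool frame: the origin (TCP) lies between the finger pads; the fingertips stand 22 mm ahead of it and the grasp point (between the pads) lies 3 mm ahead of it; z points along the fingers, y is the line along which they close (so a half turn about z gives the same grasp; the last joint's range is limited). The gripper opens to 85 mm and grips with 20 to 120 N. Pads are 22 mm wide; open, the fingers measure 114 mm over their backs; the gripper's body (76 mm by 85 mm) begins 54 mm behind the grasp point. The pads swing forward as they close: fully open they stand 13 mm farther back than shut.
Start: joints at [1.135, 0.423, 1.63, -0, 1.089, -0.019], TCP at [0.253, 0.571, 0.253] pointing down, gripper open.
Joint ranges: [-3, 3], [-0.9, 2.11], [0.09, 2.58], [-1.31, 4.45], [0.11, 2.69], [-2.54, 2.54]. Speed limits (rad/s): [2.39, 2.39, 3.01, 3.14, 3.14, 3.14].

## Interface

Orientations are given as a rotation vector (axis times angle).
In Python, from rig import manip gives the robot as it stands. The module is installed in compiled form; this text tells all that it offers. Calls block until the motion is done:
- manip.move_to(position, orientation): joint-space move of the TCP to a pose.
- manip.servo_line(position, orientation=None, rate=0.15): straight line of the TCP; orientation=None keeps the orientation; rate is the mean speed in m/s.
- manip.set_joints(angles): joint-space move.
- manip.command_gripper(opening, f_grip=None): finger opening in m; f_grip is the grip in N (None keeps the last); returns when the fingers have stopped.
- manip.hold(seconds).
- manip.solve_ik(position, orientation): joint angles nearest the present ones, or None.
- manip.camera(name): name is "scene" or "top" or "wrist"; returns a dict with "image" (420x560x3 uint8, red, green, blue), "fx", "fy", "cx", "cy" (pixels), "k1" (the pictures are not rectified: a ray, as slopes to the right and down, at radius r is drawn at 1 + k1 r^2 times it, then the intrinsics apply), "cam_to_world" (4x4, takes a point from camera to world coordinates); the wrist camera has in their place "mount" (4x4, takes a point from camera to tool coordinates, whose origin is the TCP and whose axes are the flange's). Camera axes: x right, y down, z forward; pixel columns grow to the right and rows downward; lengths in m; the calibration is good to about 2 mm. A picture is of the moment at which its call begins: read the wrist's pose just before it. There is no depth.
A pose or a line that the arm cannot do raises manip.IKError and nothing moves.
- manip.sign_off(): hands the job in; it is judged then, once.
Readings, each from a call of its own:
- manip.get_time(): time.
- manip.get_joint_positions(): joint angles.
- manip.get_joint_vel(): joint speeds.
- manip.get_tau(): joint torques, N m.
- manip.get_position(): TCP position.
- manip.get_ee_rot(): TCP orientation.
- manip.get_contact_force(): force on the tool from outside, world axes, zero at the start.
- manip.get_torque(): the same for the moment, N m.
- manip.get_width(): finger opening in m.
- manip.get_grip_force(): force on a finger pad.
Only numpy, scipy, OpenCV 4.12 (cv2) and the standard library are available. Lean on these libraries where they do the work, as an engineer would, in place of code of your own. Each camera call takes 0.05 s, during which the arm holds its last target. There are 200 camera calls.

## Task

Change the white slicing board over to long portions: lift its stop arm straight up off the pivot pin, turn it end for end, and refit it on the same pin so that its short yellow end points to the knife slot and the arm lies flat on the board between the keeper studs. Set it down rather than dropping it, let go, and leave the green board's stop arm alone.

Things in the scene. Friction and masses are not known exactly. Their poses are not given: they have to be found in the camera images.
- white_board: White slicing board, fixed, 245 x 140 x 20 mm. Origin on its underside below the pivot pin; x points along it to the knife slot, a black line 115 mm from the pin; z up. Upright steel pin: 12 mm thick, 34 mm above the board's top, top 12 mm tapered. Four studs, 10 mm thick, 12 mm high, at x +-43, y +-27 mm: the seated arm lies along x between them, 10 mm free each side.
- stop_grip (a point): Hub centre of the white board's loose stop arm (180 g), where to grip. Hub: upright grey block 36 x 36 x 64 mm with a 20 mm hole right through for the pin; this point is on the hole's axis, 32 mm above the arm's underside. x points along the arm to its short yellow end, z up. At the start it is seated on the pin, blue long end towards the slot.
- stop_yellow (a point): Tip of the short, yellow end of that stop arm: 60 mm from the hub's axis, 5 mm above the underside. The arm is a flat bar 24 mm wide, 10 mm thick, through the foot of the hub; the long, blue end reaches 95 mm the other way.
- green_stop_grip (a point): The same hub centre on the identical stop arm of the green board, which must be left alone.
Not all that is in view belongs to the job. Leave any orange look-alike of the part that bears stop_grip alone.

How it is judged:
On the way:
1. the white board's stop arm is lifted clear of its pin (z of stop_grip in the frame of white_board above 0.09 m), for 0.1 s.
At the end, for the whole second after the job is handed in: The white board's stop arm is back on its pin (hub axis within 8 mm of the pin's), flat on the board (within 6 mm of seated height and 7 degrees of level), its yellow end towards the knife slot (at least 50 mm ahead of the pin along the board), at rest and released (horizontal distance between stop_grip and white_board below 0.008 m and z of stop_grip in the frame of white_board below 0.058 m and x of stop_yellow in the frame of white_board above 0.05 m and angle between stop_grip's own z axis and vertical below 0.12 rad and linear speed of stop below 0.02 m/s); the robot touches nothing.
It fails at once if the green board's stop arm is moved by more than 15 mm (distance of green_stop_grip from where it was at the start of the episode above 0.015 m).
It fails at once if the stop arm is dropped (falls free of the fingers at over 0.5 m/s, a drop of more than about 13 mm) (contact force between the fingers and stop below 0.05 N and linear speed of stop above 0.5 m/s).
It also fails if it takes over 40 s, if anything falls off the work surface, if the arm or the gripper's body presses on something with over 40 N, if the wrist force passes 120 N, or if a joint passes its speed limit or range.

## Working session

There is one attempt and no reset: what is moved stays moved. The work goes in short steps, each a Python script; the robot and the scene stay as the last script left them, time stands still between calls to the robot, and variables do not carry over. Pictures are saved under pics/ and viewed, at most 10 in all, crops included, and the job is handed in when it is done.

```bash
mkdir -p pics; python3 - <<'E'
from rig import manip
import cv2,pickle
for n in ("scene","top"):
    c=manip.camera(n); pickle.dump(c,open(n+".pkl","wb"))
    cv2.imwrite(f"pics/{n}0.png",c["image"][:,:,::-1])
    print(n,c["fx"],c["cx"],c["cy"],c["k1"],c["cam_to_world"].round(3).tolist())
c=manip.camera("wrist");print(c["mount"].round(4).tolist(),c["fx"],c["k1"])
print(manip.get_ee_rot(),manip.get_time())
E
```

```text
scene 398.25035719062015 276.70781080607435 215.2677100596069 -0.04304821791600434 [[0.231, 0.678, -0.698, 1.158], [0.973, -0.168, 0.159, -0.139], [-0.009, -0.715, -0.699, 0.633], [0.0, 0.0, 0.0, 1.0]]
top 488.7235326828878 284.4904511623412 210.21180993650816 -0.08613489926309197 [[0.013, -0.988, 0.151, 0.407], [-1.0, -0.014, -0.005, -0.039], [0.007, -0.151, -0.989, 1.153], [0.0, 0.0, 0.0, 1.0]]
[[-0.0002, -0.9615, -0.2747, 0.0693], [1.0, 0.0003, -0.0015, 0.0], [0.0015, -0.2747, 0.9615, -0.1214], [0.0, 0.0, 0.0, 1.0]] 347.6313400148591 -0.08940924313037646
[-6.49988176e-01 -3.07329657e+00  1.83847957e-03] 0.15
```

View pics/top0.png

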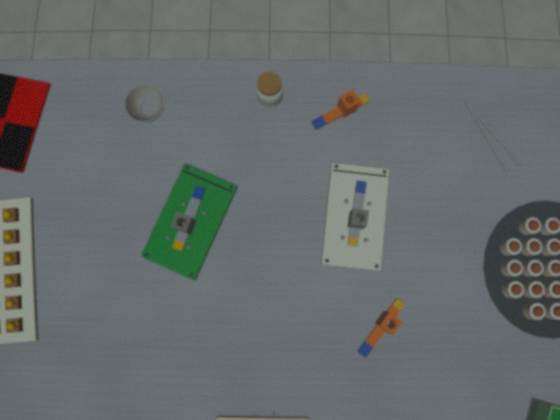

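View pics/scene0.png

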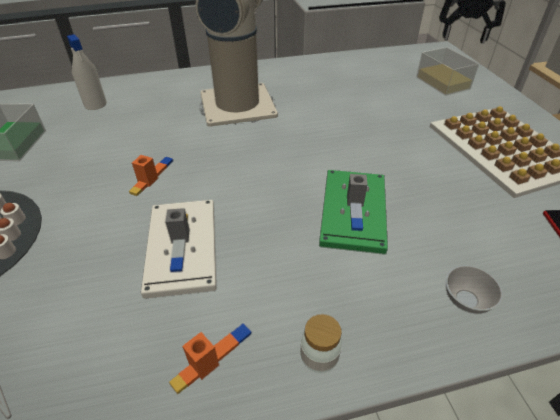

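The top view shows the white board centred near (356,217) with its slot at row 170. Its hub is near (358,217), with the blue tip at (361,187) and the yellow tip at (353,241). The green board is at (190,222), and there are two orange decoys. Next I measure.

```bash
cat > h.py <<'E'
from rig import manip
import cv2,pickle,numpy as np
from scipy.spatial.transform import Rotation as Rn
def ray(c,p,T=None):
    T=c["cam_to_world"] if T is None else T
    K=np.array([[c["fx"],0,c["cx"]],[0,c["fy"],c["cy"]],[0,0,1.]])
    n=cv2.undistortPoints(np.array([[p]],float),K,np.array([c["k1"],0,0,0.]))[0,0]
    # model applied: drawn = n*(1+k1 r^2)
    return T[:3,3],T[:3,:3]@np.array([n[0],n[1],1.])
def plane(c,p,z,T=None):
    o,d=ray(c,p,T); return o+d*(z-o[2])/d[2]
def proj(c,X,T=None):
    T=c["cam_to_world"] if T is None else T
    q=np.linalg.inv(T)@np.append(X,1); n=q[:2]/q[2]; n=n*(1+c["k1"]*(n@n))
    return np.array([c["fx"]*n[0]+c["cx"],c["fy"]*n[1]+c["cy"]])
def wristT(c):
    T=np.eye(4);T[:3,:3]=Rn.from_rotvec(manip.get_ee_rot()).as_matrix();T[:3,3]=manip.get_position()
    return T@c["mount"]
def down(yaw): # tool x at yaw, z down
    c,s=np.cos(yaw),np.sin(yaw)
    return Rn.from_matrix(np.array([[c,s,0],[s,-c,0],[0,0,-1]])).as_rotvec()
def blobs(m,amin=15):
    n,l,s,ce=cv2.connectedComponentsWithStats(m.astype(np.uint8))
    return [(ce[i].round(1),s[i]) for i in range(1,n) if s[i][4]>=amin]
E
python3 - <<'E'
from h import *
for n,box in (("top",(315,155,400,280)),("scene",(135,190,225,300))):
    c=pickle.load(open(n+".pkl","rb")); x0,y0,x1,y1=box
    hsv=cv2.cvtColor(c["image"],cv2.COLOR_RGB2HSV).astype(int)
    H,S,V=[hsv[:,:,i] for i in range(3)]
    box_=np.zeros(H.shape,bool); box_[y0:y1,x0:x1]=1
    blue=box_&(H>105)&(H<130)&(S>150); yel=box_&(H>15)&(H<35)&(S>120)
    for nm,m in (("blue",blue),("yel",yel)):
        for ce,s in blobs(m): print(n,nm,ce,s[4],plane(c,ce,.03).round(4))
    white=box_&(V>150)&(((H>15)&(H<45))|(S<15)) if n=="scene" else box_&(V>170)&(S<60)
    k,l,s,_=cv2.connectedComponentsWithStats(white.astype(np.uint8)); i=1+np.argmax(s[1:,4])
    ct=max(cv2.findContours((l==i).astype(np.uint8),0,2)[0],key=cv2.contourArea)
    r=cv2.approxPolyDP(cv2.convexHull(ct),6,True)[:,0]
    P=np.array([plane(c,q,.02) for q in r]); print(n,r.tolist(),P[:,:2].round(4).tolist(),np.linalg.norm(np.diff(P,axis=0,append=P[:1]),axis=1).round(3))
    g=(V<110)&(V>20)&(S<70)&box_
    for ce,s in blobs(g): print(n,"dark",ce,s,plane(c,ce,.084).round(4))
E
```

```text
top yel [352.8 241. ] 59 [ 0.5084 -0.2031  0.03  ]Traceback (most recent call last):
  File "<stdin>", line 11, in <module>
    return _wrapfunc(a, 'argmax', axis=axis, out=out, **kwds)
    return bound(*args, **kwds)
ValueError: attempt to get argmax of an empty sequence
```

```bash
python3 - <<'E'
from h import *
c=pickle.load(open("top.pkl","rb"));im=c["image"]
for p in [(361,187),(345,190),(375,250),(310,210),(358,217),(353,212),(358,224),(360,205)]: print(p,im[p[1],p[0]])
c2=pickle.load(open("scene.pkl","rb"));im2=c2["image"]
for p in [(177,264),(160,240),(200,280),(120,260),(176,215),(178,235)]: print(p,im2[p[1],p[0]])
cv2.imwrite("pics/crop1.png",np.hstack([cv2.resize(im[155:280,310:400],(360,500),interpolation=2),cv2.resize(im2[190:300,135:225],(409,500),interpolation=2)])[:,:,::-1])
E
```

```text
(361, 187) [ 50  71 119]
(345, 190) [140 147 137]
(375, 250) [141 148 138]
(310, 210) [103 111 115]
(358, 217) [78 79 79]
(353, 212) [87 85 84]
(358, 224) [85 87 83]
(360, 205) [111 114 119]
(177, 264) [ 40  73 142]
(160, 240) [207 202 183]
(200, 280) [202 197 180]
(120, 260) [145 150 144]
(176, 215) [65 64 62]
(178, 235) [65 65 63]
```

View pics/crop1.png

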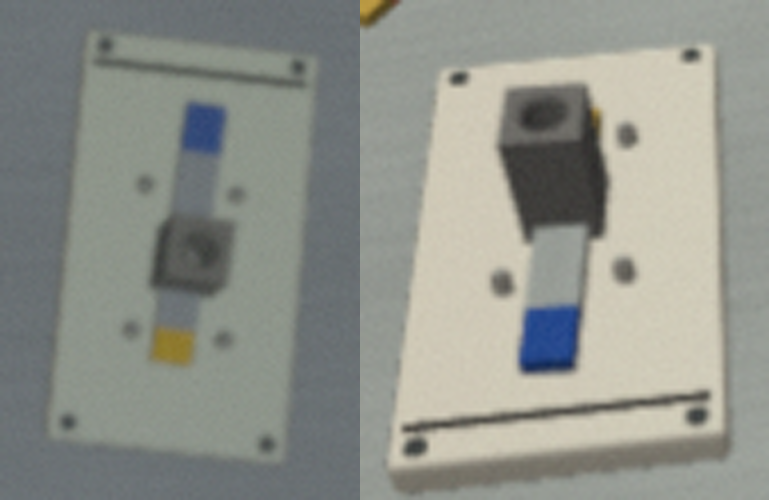

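The crop (4x) shows the four studs at top pixels (346,201), (369,204), (343,237) and (366,240). The hub hole is at (360,218) in the top view and (255,218) in the scene view. Their centre gives the pin.

```bash
python3 - <<'E'
from h import *
c=pickle.load(open("top.pkl","rb"));s=pickle.load(open("scene.pkl","rb"))
cr=lambda l:[(310+x/4-.4,155+y/4-.4) for x,y in l]
st=np.array([plane(c,p,.03) for p in cr([(145,184),(236,195),(223,340),(131,329)])])[:,:2]
print(st.round(4).tolist(),np.linalg.norm(np.diff(st,axis=0,append=st[:1]),axis=1).round(4))
pin=st.mean(0); dx=(st[0]+st[1]-st[2]-st[3]); by=np.arctan2(dx[1],dx[0]); print("pin",pin.round(4),"yaw",by)
sl=np.array([plane(c,p,.02) for p in cr([(96,62),(306,84)])]).mean(0);print("slot dist",np.linalg.norm(sl[:2]-pin))
print("hub top",plane(c,cr([(200,252)])[0],.084).round(4),"scene",plane(s,(135+(544-360)/4.545-.4,190+115/4.545-.4),.084).round(4))
b,y=[plane(c,p,.03) for p in cr([(204,128),(173,347)])];a=np.arctan2(*(b-y)[1::-1]);print("arm yaw blue",a,b.round(4),y.round(4))
for k in range(4):
    yaw=by+k*np.pi/2
    for z in (.06,.13):
        q=manip.solve_ik([*pin,z],down(yaw));print(k,z,None if q is None else np.round(q,2))
E
```

```text
[[0.6028, -0.1875], [0.5971, -0.2408], [0.512, -0.2322], [0.5177, -0.1789]] [0.0537 0.0855 0.0537 0.0855]
pin [ 0.5574 -0.2099] yaw -0.10062083597209133
slot dist 0.11547535001333915
hub top [ 0.5556 -0.2107  0.084 ] scene [ 0.5607 -0.2102  0.084 ]
arm yaw blue -0.14839618542658964 [ 0.6367 -0.2225  0.03  ] [ 0.5076 -0.2032  0.03  ]
0 0.06 [-0.38  0.65  1.79 -0.    0.7   1.29]
0 0.13 [-0.38  0.54  1.77 -0.    0.83  1.29]
1 0.06 [-0.38  0.65  1.79 -0.    0.7  -0.28]
1 0.13 [-0.38  0.54  1.77 -0.    0.83 -0.28]
2 0.06 [-0.38  0.65  1.79 -0.    0.7  -1.85]
2 0.13 [-0.38  0.54  1.77 -0.    0.83 -1.85]
3 0.06 None
3 0.13 None
```

```bash
python3 - <<'E'
from h import *
hub=np.array([.558,-.2103])
manip.move_to([*hub,.17],down(-.148))
c=manip.camera("wrist");T=wristT(c);c["T"]=T;pickle.dump(c,open("w1.pkl","wb"))
cv2.imwrite("pics/w1.png",c["image"][:,:,::-1])
print(manip.get_time(),manip.get_position(),manip.get_joint_positions().round(2) if hasattr(manip.get_joint_positions(),'round') else manip.get_joint_positions())
print("pred hub top px",proj(c,[*hub,.084],T))
E
```

```text
3.1583 [ 0.55829917 -0.20963778  0.17007293] [-0.38  0.49  1.75  0.    0.9   1.34]
pred hub top px [281.21584273 229.12692436]
```

View pics/w1.png

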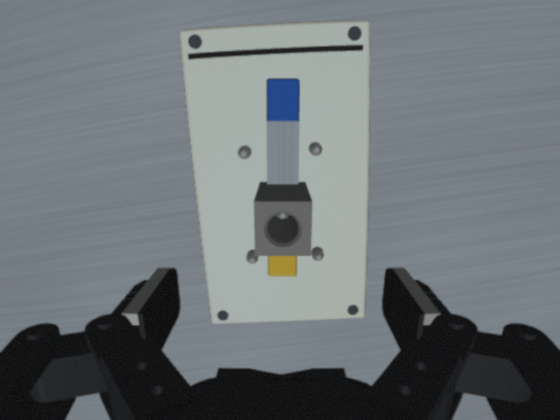

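The wrist view shows the hub hole at (283,229), against a prediction of (281,229). The studs are at (244.5,152), (315.5,149), (318,254) and (252,256.5), and the arm is aligned with the tool. The estimate holds, so I grip and lift.

```bash
python3 - <<'E'
from h import *
c=pickle.load(open("w1.pkl","rb"));T=c["T"]
st=np.array([plane(c,p,.032,T) for p in [(244.5,152),(315.5,149),(318,254),(252,256.5)]])[:,:2]
print(np.linalg.norm(np.diff(st,axis=0,append=st[:1]),axis=1).round(4)); dx=st[0]+st[1]-st[2]-st[3]
hub=plane(c,(283,229),.084,T)[:2]
print("pin",st.mean(0).round(4),"yaw",np.arctan2(dx[1],dx[0]),"hub",hub.round(4))
manip.servo_line([*hub,.063],down(-.148),rate=.1)
print(manip.get_position().round(4),manip.get_contact_force().round(1),manip.get_time())
manip.command_gripper(.0,f_grip=40)
print(manip.get_width(),manip.get_grip_force(),manip.get_contact_force().round(1))
manip.servo_line([*hub,.125],down(-.148),rate=.06)
print(manip.get_width(),manip.get_contact_force().round(1),manip.get_position().round(4),manip.get_time())
c=manip.camera("wrist");c["T"]=wristT(c);pickle.dump(c,open("w2.pkl","wb"))
cv2.imwrite("pics/w2.png",c["image"][:,:,::-1])
E
```

```text
[0.0527 0.0838 0.0532 0.0837]
pin [ 0.5599 -0.2118] yaw -0.09922573693429362 hub [ 0.5579 -0.2114]
[ 0.5584 -0.2116  0.0636] [ 0.8 -0.5 -0. ] 4.375
0.035531556657530855 41.301703825592995 [-0.  -0.8  4.1]
0.03559267160257666 [-0.  -1.1 -2.3] [ 0.5576 -0.2113  0.1246] 6.075
```

View pics/w2.png

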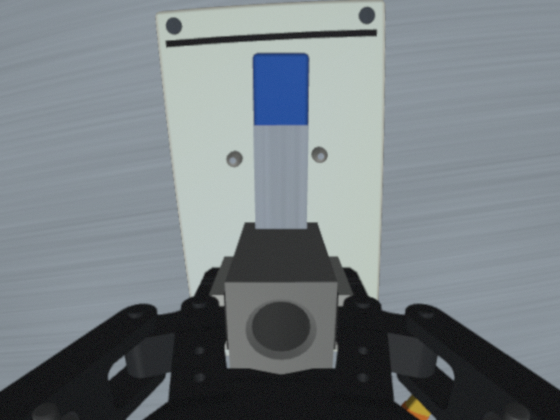

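The arm is lifted and level: the blue end is straight up the picture and the hub hole is at (281,327). I turn it beside the pin, so that pin and hub show in the same picture.

```bash
python3 - <<'E'
from h import *
c=pickle.load(open("w2.pkl","rb"));T=c["T"]
print("hub offs",(plane(c,(281,327),.145,T)-[.5576,-.2113,.145]).round(4))
by=-.1; R=np.array([[np.cos(by),-np.sin(by)],[np.sin(by),np.cos(by)]])
pin=np.array([.5587,-.2108]); yaw=by+np.pi
p=pin+R@[.05,.045]
manip.servo_line([.5576,-.2113,.14],rate=.1)
manip.move_to([*p,.14],down(yaw))
manip.hold(.2)
print(manip.get_position().round(4),manip.get_width(),manip.get_time(),manip.get_joint_positions())
c=manip.camera("wrist");c["T"]=wristT(c);pickle.dump(c,open("w3.pkl","wb"))
cv2.imwrite("pics/w3.png",c["image"][:,:,::-1])
t=manip.camera("top");pickle.dump(t,open("t3.pkl","wb"))
print("pred pin px",proj(c,[*pin,.054],c["T"]),proj(t,[*pin,.054]))
E
```

```text
hub offs [ 0.0009 -0.0004  0.    ]
[ 0.6129 -0.1711  0.14  ] 0.03553719607408714 9.2417 [-2.90903849e-01  5.78106925e-01  1.67212614e+00 -6.50021147e-06
  8.91337422e-01 -1.76139908e+00]
pred pin px [205.6124253 147.9836371] [357.55772776 218.05655103]
```

View pics/w3.png

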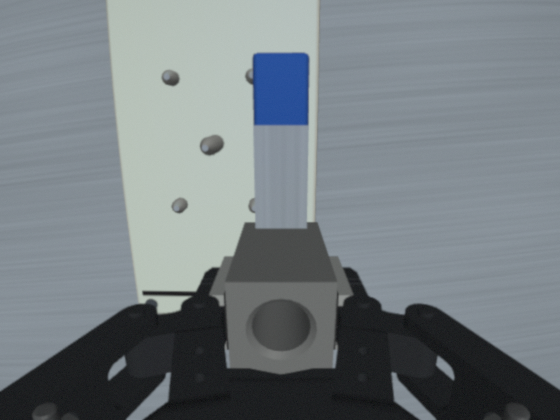

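The pin is visible at (211,145), with its top end near (206,147). That matches the prediction of (205.6,148). The hub hole is at (281,326). I refit it with force monitoring.

```bash
python3 - <<'E'
from h import *
c=pickle.load(open("w3.pkl","rb"));T=c["T"]
pin=plane(c,(206.5,147),.054,T)[:2]
off=(plane(c,(281,326.5),.161,T)-manip.get_position())[:2]
print("pin",pin.round(4),"off",off.round(4))
assert np.linalg.norm(pin-[.5587,-.2108])<.004 and np.linalg.norm(off)<.004
g=pin-off; o=down(-.1+np.pi)
manip.servo_line([*g,.14],o,rate=.12)
manip.servo_line([*g,.12],o,rate=.1); manip.hold(.2)
f0=np.array(manip.get_contact_force()); print(f0.round(1))
for z in np.r_[.112:.068:-.004,.0675,.066,.065,.0642,.0636]:
    manip.servo_line([*g,z],o,rate=.04)
    f=np.array(manip.get_contact_force())-f0
    print(round(z,4),manip.get_position().round(4),f.round(1))
    if f[2]>8 or np.linalg.norm(f[:2])>15: print("stop");break
print(manip.get_time())
E
```

```text
pin [ 0.5582 -0.2102] off [-0.001  -0.0001]
[ 0.1  0.2 -1.6]
0.112 [ 0.5589 -0.21    0.1116] [-0.6 -0.6 -0.2]
0.108 [ 0.5589 -0.2101  0.1077] [-0.2 -0.1 -1.2]
0.104 [ 0.5589 -0.21    0.1037] [ 0.6 -0.6  0.1]
0.1 [ 0.559  -0.21    0.0997] [-0.6 -0.2 -0.5]
0.096 [ 0.5589 -0.2101  0.0957] [-1.  -0.6  0.3]
0.092 [ 0.5589 -0.21    0.0917] [ 0.3  0.1 -0. ]
0.088 [ 0.5589 -0.2101  0.0877] [ 0.4 -0.2 -1. ]
0.084 [ 0.559  -0.21    0.0837] [0.2 0.8 0.1]
0.08 [ 0.5589 -0.21    0.0797] [ 0.  -0.3  0.2]
0.076 [ 0.5589 -0.2101  0.0757] [-0.1 -0.1  0.4]
0.072 [ 0.5589 -0.2101  0.0717] [0. 0. 0.]
0.0675 [ 0.5589 -0.21    0.0672] [ 0.1 -0.5 -1.2]
0.066 [ 0.5591 -0.2101  0.0659] [-0.4 -0.3 -0.2]
0.065 [ 0.5591 -0.2101  0.065 ] [-0.1 -0.1 -0.2]
0.0642 [ 0.5591 -0.2101  0.0641] [ 0.2 -0.2 -0.2]
0.0636 [ 0.5591 -0.2101  0.0636] [-0.1  0.  -0.6]
14.7083
```

```bash
python3 - <<'E'
from h import *
p=np.array(manip.get_position());o=down(-.1+np.pi);xy=[.5592,-.2101]
f0=np.array(manip.get_contact_force())
for z in np.arange(.0630,.0565,-.0005):
    manip.servo_line([*xy,z],o,rate=.02)
    f=np.array(manip.get_contact_force())-f0
    if f[2]>3.5: break
print(round(z,4),manip.get_position().round(4),f.round(1))
manip.hold(.2);print((np.array(manip.get_contact_force())-f0).round(1))
manip.command_gripper(.06)
print(manip.get_width(),manip.get_time())
manip.command_gripper(.085)
manip.servo_line([*xy,.17],o,rate=.1)
c=manip.camera("wrist");c["T"]=wristT(c);print("pred hub",proj(c,[.5582,-.2102,.084],c["T"]))
cv2.imwrite("pics/w4.png",c["image"][:,:,::-1]);pickle.dump(c,open("w4.pkl","wb"))
print(manip.get_time())
E
```

```text
0.063 [ 0.5592 -0.2101  0.0634] [-2.   0.6  6.4]
[-2.9  0.4  7.7]
0.060124116460622413 15.5167
pred hub [280.71874773 227.89508502]
17.1583
```

View pics/w4.png

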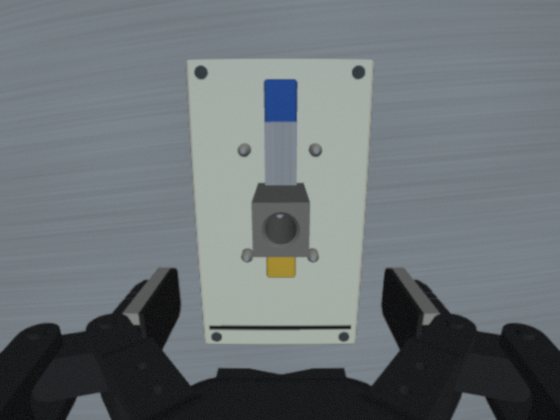

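The arm is seated flat on the pin between the studs. The hub hole is at (281,228), as predicted, and the yellow end at (281,267) points to the slot at row 327. The fingers are clear, so I hand it in.

```bash
python3 -c "
from rig import manip
print(manip.sign_off())"
```

```text
the job is handed in; nothing more can be done
None
```

The white board's stop arm is turned end for end and back on its pin, lying flat between the studs with the yellow end to the knife slot; it was lowered under force control, released, and the job is handed in at about 17 s (no verdict returned).

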